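# Gauge the mouths of delivered jars

## Robot

A 6-joint arm with a two-finger parallel gripper is mounted at the origin on a cart in front of the work surface, level with it; the furniture and walls round the work are solid. World frame = base frame: x ahead of the robot, y to its left, z up, the work surface at z = 0. Lengths are in m, angles in rad, forces in N, time in s.
With the tool pointing down it reaches from about 0.275 to 0.825 m from the base axis. Payload 4.9 kg.
Tool frame: the origin (TCP) lies midway between the tips of the shut fingers; the grasp point (between the pads) lies 19 mm behind it (grip_point_offset is the distance from the TCP to the grasp point, in m); z points along the fingers, y is the line along which they close (so a half turn about z gives the same grasp; the last joint's range is limited). The gripper opens to 85 mm and grips with 20 to 120 N. Pads are 22 mm wide; open, the fingers measure 114 mm over their backs; the gripper's body (76 mm by 85 mm) begins 54 mm behind the grasp point. The pads swing forward as they close: fully open they stand 13 mm farther back than shut.
Start: joints at [-1.409, 0.326, -0.193, 1.052, 0, 1.437], TCP at [0.16, -0.526, 0.231] pointing down, gripper open.
Joint ranges: [-2.65, 2.65], [-0.97, 1.79], [-1.3, 1.35], [-1.93, 2.1], [-1.47, 1.37], [-3.14, 3.14]. Speed limits (rad/s): [2.57, 2.57, 3.14, 3.14, 3.14, 3.14].

## Interface

Orientations are given as a rotation vector (axis times angle).
In Python, from cell import * gives the robot as it stands. Calls block until the motion is done:
- movep(position, orientation): joint-space move of the TCP to a pose.
- move_l(position, velocity=0.15, rot=None, until_force=None): straight line of the TCP; rot=None keeps the orientation; velocity is the mean speed in m/s. With until_force (N) it stops when the force on the tool has changed by that much, and returns True; else False.
- set_joints(angles): joint-space move.
- let_go() and grab(newtons=None): open the fingers fully, or close them until they stop; newtons is the grip in N (None keeps the last).
- sleep(seconds).
- ik(position, orientation): joint angles nearest the present ones, or None.
- get_state(): the state.
- grab_frame(name): name is "scene" or "top" or "wrist"; returns a dict with "img" (420x560x3 uint8, red, green, blue), "fx", "fy", "cx", "cy" (pixels), "cam_to_world" (4x4, takes a point from camera to world coordinates); the wrist camera has in their place "T_tool_cam" (4x4, takes a point from camera to tool coordinates, whose origin is the TCP and whose axes are the flange's). Camera axes: x right, y down, z forward; pixel columns grow to the right and rows downward; lengths in m; the calibration is good to about 2 mm. A picture is of the moment at which its call begins: read the wrist's pose just before it. There is no depth.
A pose or a line that the arm cannot do raises MotionError and nothing moves.
- sign_off(): hands the job in; it is judged then, once.
Trained networks look in the newest picture that a camera, given by its name, has taken for a name from the list of things; names that differ only in an ending like _2 or _b are one class to them, and where a whole thing is asked for, a point or a joint stands for the part that bears it (a point fixed in the world has none). Each returns a list of dicts, best first, with "score" (0 to 1); they miss things now and then, are a little off and sometimes report something else, mostly with a low value. They report only what shows in the picture. A call takes as long as a camera call.
- spot_in(camera, name): "centre" ([column, row] in pixels, amid what is visible of it).
- silhouettes(camera, name): "mask" (420x560 bool, what is visible of it) and "centre" ([column, row] in pixels, amid what is visible of it).
- tip_of(camera, name): "centre" ([column, row] in pixels: a listed point, or the origin of a listed thing).
The state is a dict: "clock": time; "q": joint angles; "joint_velocities": joint speeds; "tau": joint torques, N m; "position": TCP position; "eef_rot": TCP orientation; "contact_force": force on the tool from outside, world axes, zero at the start; "wrist_torque": the same for the moment, N m; "finger_gap": opening from 0.0 (shut) to 1.0 (fully open); "grasp_force": force on a finger pad.
Only numpy, scipy, OpenCV 4.12 (cv2) and the standard library are available. Lean on these libraries where they do the work, as an engineer would, in place of code of your own. Each camera call takes 0.05 s, during which the arm holds its last target. There are 200 camera calls.

## Task

Free the tall jar wedged in the corner of the bin and stand it upright on the open worktop; scrub it inside with the bottle brush, two full strokes between its bottom and near its mouth, and put the brush back upright in its holder. Then, with the double-ended plug gauge, check every jar's mouth, from the tallest jar to the shortest: put the slim go end fully home in the mouth, then set the thick no-go end squarely on the same mouth and press lightly to confirm that it does not enter. Finally stand the gauge back on its round pad and leave all jars standing upright on the worktop, without disturbing the other things.

Things in the scene. Friction and masses are not known exactly. Their poses are not given: they have to be found in the camera images.
- jar_tall: open white plastic jar, the tallest one: 110 mm high, outside diameter 50 mm, straight bore of 39 mm diameter from the mouth down to a 6 mm floor, 0.13 kg. It starts wedged in a corner of the bin, leaning about 40 degrees over the edge of the bin's -x wall. Origin: centre of its underside; z runs along its axis to the mouth.
- jar_medium: open white plastic jar, the middle one: 90 mm high, outside diameter 50 mm, straight bore of 39 mm diameter from the mouth down to a 6 mm floor, 0.13 kg. Stands on the worktop, its floor heavy so that it stands firmly; may be absent. Origin: centre of its underside; z runs along its axis to the mouth.
- jar_short: open white plastic jar, the shortest one: 70 mm high, outside diameter 50 mm, straight bore of 39 mm diameter from the mouth down to a 6 mm floor, 0.13 kg. Stands on the worktop, its floor heavy so that it stands firmly; may be absent. Origin: centre of its underside; z runs along its axis to the mouth.
- jar_tall_mouth (a point): centre of the mouth of the tall jar, level with its rim, 110 mm from its underside; at the start this end sticks out above the bin's walls, about 105 mm above the worktop, and can be gripped there across the jar's diameter and drawn out along the jar's own axis
- jar_medium_mouth (a point): centre of the mouth of the medium jar, level with its rim, 90 mm from its underside
- jar_short_mouth (a point): centre of the mouth of the short jar, level with its rim, 70 mm from its underside
- bin: small fixed grey metal bin, open on top, inside 77 mm (its x) by 150 mm (its y), walls 5 mm thick and 50 mm high, floor 5 mm thick. Origin: centre of its underside. Its -x side faces the robot roughly.
- gauge: double-ended plug gauge, 0.30 kg: a level bar 124 x 30 x 10 mm with two steel plugs 40 mm long pointing down, 100 mm apart, and a grip block on top in the middle. It stands on its plugs like a small bench. Origin: midway between the plugs, level with their lower faces; x points along the bar to the go end, -x to the no-go end, z up. Bar underside at z = 40 mm, top at 50 mm.
- go_face (a point): centre of the lower face of the go plug, the slimmer one (36 mm across, tapered to 30 mm over its last 4 mm); fully home it is 40 mm below the jar's rim, with the bar on the rim
- nogo_face (a point): centre of the lower face of the no-go plug, the thicker one (44 mm across, a dark ring round it), wider than every jar's mouth
- gauge_grip (a point): middle of the grip block, 75 mm above the plugs' lower faces; the block is 40 mm along the bar, 20 mm across it, and stands 47 mm above the bar
- brush: straight bottle brush, 171 mm long, 0.06 kg, standing head down in its holder, where it may lean a few degrees. Origin: its lower tip; z runs up along it. Head 26 mm across from 0 to 66 mm, rounded at the tip; thin steel shaft to 95 mm; wooden handle 18 x 18 mm, faces square to its x and y, from 95 to 171 mm
- brush_tip (a point): lower end of the brush head
- brush_holder: fixed steel tube open on top, 34 mm inside diameter, 60 mm high, with a 6 mm floor and a foot 64 mm across; the brush's place. Origin: centre of its underside
- gauge_pad: fixed round black rubber pad, 190 mm across and 3 mm thick, lying on the worktop; the gauge's place. Origin: centre of its underside
- cream_pot: bystander: white screw pot, 62 mm across, 66 mm high, origin under its centre
- dropper_bottle: bystander: small amber dropper bottle, 32 mm across, 78 mm high, origin under its centre
- label_roll: bystander: roll of blank labels, 62 mm across, 34 mm high, origin under its centre
- capsule_carton: bystander: small carton, 52 x 84 x 30 mm, origin under its centre
- funnel: bystander: fixed funnel standing on its wide end, 71 mm across, 78 mm high, origin under its centre
- weight_200: bystander: fixed, largest of a group of balance weights, 44 mm across, 63 mm high, origin under its centre; the smaller ones stand up to 110 mm from it, to the robot's right and nearer

How it is judged:
On the way, in this order (a step that is already met when the one before it is completed fails the run):
1. the tall jar is out of the bin, standing upright on the worktop, let go (angle between jar_tall's own z axis and vertical below 0.1 rad and height (world z) of jar_tall between -0.01 and 0.0035 m and linear speed of jar_tall below 0.02 m/s and contact force between the fingers and jar_tall below 0.1 N), for 0.3 s.
2. the brush is down in the tall jar, its tip within 24 mm of the jar's floor (z of brush_tip in the frame of jar_tall below 0.03 m and horizontal distance between brush_tip and jar_tall_mouth below 0.03 m and angle between jar_tall's own z axis and vertical below 0.2 rad), for 0.05 s.
3. the brush is drawn up, its tip more than 60 mm above the jar's underside (z of brush_tip in the frame of jar_tall above 0.06 m and horizontal distance between brush_tip and jar_tall_mouth below 0.03 m and angle between jar_tall's own z axis and vertical below 0.2 rad), for 0.05 s.
4. the brush is down again, its tip within 24 mm of the jar's floor (all of step 2), for 0.05 s.
5. the go end is fully home in the tall jar's mouth (bar within 5 mm of the rim) (z of go_face in the frame of jar_tall below 0.075 m and horizontal distance between go_face and jar_tall below 0.012 m and angle between the z axis of gauge and the z axis of jar_tall, either way round below 0.15 rad and angle between jar_tall's own z axis and vertical below 0.15 rad), for 0.2 s.
6. the no-go end is set square and centred (within 10 mm) on the tall jar's mouth, pressed lightly on the rim (over 0.8 N), and stays out (z of nogo_face in the frame of jar_tall between 0.106 and 0.114 m and horizontal distance between nogo_face and jar_tall_mouth below 0.01 m and contact force between gauge and jar_tall above 0.8 N and angle between the z axis of gauge and the z axis of jar_tall, either way round below 0.15 rad and angle between jar_tall's own z axis and vertical below 0.15 rad), for 0.2 s.
7. the go end is fully home in the medium jar's mouth (bar within 5 mm of the rim) (z of go_face in the frame of jar_medium below 0.055 m and horizontal distance between go_face and jar_medium below 0.012 m and angle between the z axis of gauge and the z axis of jar_medium, either way round below 0.15 rad and angle between jar_medium's own z axis and vertical below 0.15 rad), for 0.2 s.
8. the no-go end is set square and centred (within 10 mm) on the medium jar's mouth, pressed lightly on the rim (over 0.8 N), and stays out (z of nogo_face in the frame of jar_medium between 0.086 and 0.094 m and horizontal distance between nogo_face and jar_medium_mouth below 0.01 m and contact force between gauge and jar_medium above 0.8 N and angle between the z axis of gauge and the z axis of jar_medium, either way round below 0.15 rad and angle between jar_medium's own z axis and vertical below 0.15 rad), for 0.2 s.
9. the go end is fully home in the short jar's mouth (bar within 5 mm of the rim) (z of go_face in the frame of jar_short below 0.035 m and horizontal distance between go_face and jar_short below 0.012 m and angle between the z axis of gauge and the z axis of jar_short, either way round below 0.15 rad and angle between jar_short's own z axis and vertical below 0.15 rad), for 0.2 s.
10. the no-go end is set square and centred (within 10 mm) on the short jar's mouth, pressed lightly on the rim (over 0.8 N), and stays out (z of nogo_face in the frame of jar_short between 0.066 and 0.074 m and horizontal distance between nogo_face and jar_short_mouth below 0.01 m and contact force between gauge and jar_short above 0.8 N and angle between the z axis of gauge and the z axis of jar_short, either way round below 0.15 rad and angle between jar_short's own z axis and vertical below 0.15 rad), for 0.2 s.
At the end, for the whole second after the job is handed in: every jar stands upright (within 0.1 rad) and at rest on the worktop, outside the bin; the gauge stands at rest on both plugs on its pad, its middle within 60 mm of the pad's centre; the brush stands head down in its holder, its tip on the holder's floor (within 8 mm) (horizontal distance between brush_tip and brush_holder below 0.016 m and z of brush_tip in the frame of brush_holder below 0.014 m and angle between brush's own z axis and vertical below 0.3 rad and linear speed of each of brush, jar_tall, jar_medium, jar_short, gauge below 0.02 m/s and angle between each of jar_tall, jar_medium, jar_short, gauge's own z axis and vertical below 0.1 rad and height (world z) of jar_tall between -0.01 and 0.0035 m and height (world z) of jar_medium between -0.01 and 0.0035 m and height (world z) of jar_short between -0.01 and 0.0035 m and horizontal distance between gauge and gauge_pad below 0.06 m and z of gauge in the frame of gauge_pad between -0.004 and 0.007 m); the robot touches nothing.
It fails at once if a bystander (pot, dropper bottle, label roll, carton) is shifted by more than 40 mm (distance of any of cream_pot, dropper_bottle, label_roll, capsule_carton from where it was at the start of the episode above 0.04 m).
Of jar_medium, jar_short only 1 to 2 are there at a start; the rules pass over those that are not, and their reading is None.
At some moment in a run one of jar_medium, jar_short may be knocked a few centimetres aside while the robot is not near it.
It also fails if it takes over 208 s, if anything falls off the work surface, if the arm or the gripper's body presses on something with over 40 N, if the wrist force passes 120 N, or if a joint passes its speed limit or range.

## Working session

There is one attempt and no reset: what is moved stays moved. The work goes in short steps, each a Python script; the robot and the scene stay as the last script left them, time stands still between calls to the robot, and variables do not carry over. Pictures are saved under pics/ and viewed, at most 14 in all, crops included, and the job is handed in when it is done.

```bash
ls; mkdir -p pics
cat > h.py <<'E'
from cell import *
import numpy as np, cv2
from scipy.spatial.transform import Rotation as R
def save(f,name,s=1):
    cv2.imwrite(f'pics/{name}.png',cv2.cvtColor(f['img'],cv2.COLOR_RGB2BGR))
def pose(f,T=None):
    return np.array(f['cam_to_world']) if 'cam_to_world' in f else T@np.array(f['T_tool_cam'])
def toolT():
    s=get_state();T=np.eye(4);T[:3,:3]=R.from_rotvec(s['eef_rot']).as_matrix();T[:3,3]=s['position'];return T
def ray(f,px,T=None):
    M=pose(f,T);d=M[:3,:3]@np.array([(px[0]-f['cx'])/f['fx'],(px[1]-f['cy'])/f['fy'],1.]);return M[:3,3],d/np.linalg.norm(d)
def onz(f,px,z,T=None):
    o,d=ray(f,px,T);return o+d*(z-o[2])/d[2]
def tri(rays):
    A=sum(np.eye(3)-np.outer(d,d) for o,d in rays);b=sum((np.eye(3)-np.outer(d,d))@o for o,d in rays)
    p=np.linalg.solve(A,b);return p,[float(np.linalg.norm((np.eye(3)-np.outer(d,d))@(p-o))) for o,d in rays]
def proj(f,p,T=None):
    M=np.linalg.inv(pose(f,T));c=M[:3,:3]@np.array(p)+M[:3,3];return [f['fx']*c[0]/c[2]+f['cx'],f['fy']*c[1]/c[2]+f['cy']]
E
python3 - <<'E'
from h import *
np.set_printoptions(precision=3,suppress=True)
s=get_state();print({k:np.round(v,3) for k,v in s.items()})
F={c:grab_frame(c) for c in('scene','top')}
for c in F: save(F[c],c); print(c,np.array(F[c]['cam_to_world'])[:3,3],F[c]['fx'])
for n in ['jar_tall','jar_tall_mouth','jar_medium','jar_medium_mouth','jar_short','jar_short_mouth','bin','gauge','go_face','nogo_face','gauge_grip','brush','brush_tip','brush_holder','gauge_pad','cream_pot','dropper_bottle','label_roll','capsule_carton','funnel','weight_200']:
    print(n)
    rs=[]
    for c in F:
        for r in tip_of(c,n)[:2]:
            print('   ',c,round(r['score'],2),np.round(r['centre'],1),onz(F[c],r['centre'],0))
            rs.append((c,r))
    a=[r for c,r in rs if c=='scene'];b=[r for c,r in rs if c=='top']
    if a and b: print('   tri',tri([ray(F['scene'],a[0]['centre']),ray(F['top'],b[0]['centre'])]))
E
```

```text
pics
{'clock': np.float64(0.0), 'q': array([-1.409,  0.327, -0.194,  1.052, -0.   ,  1.437]), 'joint_velocities': array([-0.   , -0.001,  0.001,  0.   ,  0.002,  0.001]), 'tau': array([  0.002, -44.34 ,  26.244,   0.015,   0.   ,  -0.   ]), 'position': array([ 0.16 , -0.526,  0.231]), 'eef_rot': array([-3.106, -0.463,  0.   ]), 'contact_force': array([0.261, 0.477, 0.249]), 'wrist_torque': array([ 0.012, -0.041,  0.003]), 'grasp_force': np.float64(0.0), 'finger_gap': np.float64(1.006)}
scene [ 0.235 -0.625  0.958] 511.3876334549111
top [0.521 0.101 1.316] 490.7888854728506
jar_tall
    scene 0.57 [222.7 183.4] [0.52  0.304 0.   ]
    top 0.86 [215.8 241.1] [0.529 0.27  0.   ]
   tri (array([0.52 , 0.269, 0.032]), [0.010002509513913228, 0.010002509513913368])
jar_tall_mouth
    scene 0.71 [198.  171.9] [0.476 0.374 0.   ]
    top 0.64 [209.2 269.1] [0.455 0.289 0.   ]
    top 0.54 [331.6 231. ] [ 0.55  -0.041  0.   ]
   tri (array([0.456, 0.277, 0.092]), [0.0037072217617764415, 0.0037072217617763023])
jar_medium
    top 0.68 [283.1 196.8] [0.644 0.087 0.   ]
jar_medium_mouth
    scene
[... 3305 characters left out ...]
16434479732901])
capsule_carton
    scene 0.77 [238.1 140.1] [0.625 0.45  0.   ]
    scene 0.42 [230.9 204.6] [ 0.511  0.224 -0.   ]
    top 0.83 [150.1 207. ] [0.625 0.445 0.   ]
    top 0.32 [285.6 197.5] [0.642 0.081 0.   ]
   tri (array([0.624, 0.445, 0.004]), [0.0006119765063862904, 0.0006119765063864747])
funnel
    scene 0.85 [349.8 234.5] [0.732 0.007 0.   ]
    top 0.92 [312.3 165.9] [0.726 0.007 0.   ]
   tri (array([0.728, 0.006, 0.003]), [0.0024726980491457723, 0.002472698049145706])
weight_200
    scene 0.73 [369.1 274.5] [ 0.711 -0.112  0.   ]
    top 0.59 [357.3 167.3] [ 0.72  -0.115  0.   ]
   tri (array([ 0.716, -0.113, -0.002]), [0.004568322011721753, 0.004568322011721899])
```

View pics/scene.png

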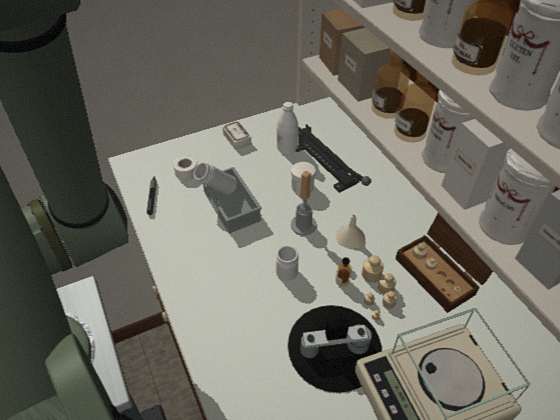

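View pics/top.png

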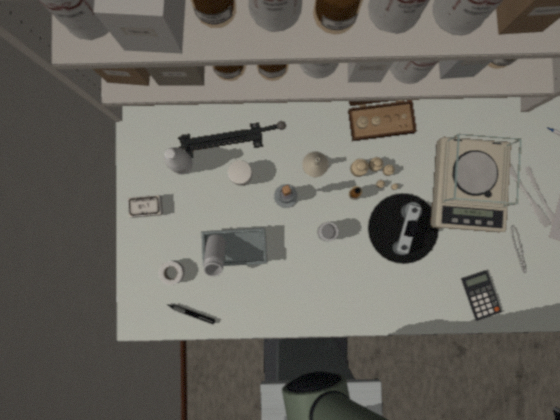

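The scene picture shows the leaning tall jar at about (215,180), the bin at (232,205) and one standing jar at (287,262). The brush is in its holder at (303,210), and the gauge is on its pad at (335,345). The top picture agrees: jar mouth (213,268), standing jar (328,231), gauge (409,229). Next I'll take closer wrist views.

```bash
cat >> h.py <<'E'
np.set_printoptions(precision=4,suppress=True)
def down(yaw): return (R.from_euler('z',yaw)*R.from_euler('x',np.pi)).as_rotvec()
def wrist(save_as=None):
    T=toolT();f=grab_frame('wrist')
    if save_as: save(f,save_as)
    return f,T
E
python3 - <<'E'
from h import *
f=grab_frame('wrist');print(np.array(f['T_tool_cam']),f['fx'])
import pickle
log={}
M=np.array(f['T_tool_cam'])
def look(p,z,nm,names,yaw=0.):
    # place the camera above p
    Rt=R.from_rotvec(down(yaw)).as_matrix(); off=Rt@M[:3,3]
    fw=Rt@M[:3,2]; # forward dir
    cz=z+off[2]; t=(cz-0.05)/-fw[2]
    pos=np.array([p[0]-fw[0]*t-off[0],p[1]-fw[1]*t-off[1],z])
    movep(pos,down(yaw)); sleep(.2)
    f,T=wrist(nm)
    for n in names:
        for r in tip_of('wrist',n)[:2]:
            z0={'jar_tall_mouth':.105,'jar_short_mouth':.07,'jar_medium_mouth':.09,'gauge_grip':.078,'bin':0}.get(n,0)
            print(nm,n,round(r['score'],2),np.round(r['centre'],1),'z',z0,onz(f,r['centre'],z0,T)); log[(nm,n)]=log.get((nm,n),[])+[(ray(f,r['centre'],T),r['score'])]
    print(get_state()['clock'])
J=['jar_short','jar_short_mouth','jar_medium','jar_medium_mouth']
G=['gauge','go_face','nogo_face','gauge_grip','gauge_pad']
B=['brush','brush_tip','brush_holder']
K=['jar_tall','jar_tall_mouth','bin']
look([.55,-.235],.36,'w_g',G)
look([.55,-.025],.36,'w_s',J)
look([.645,.085],.40,'w_b',B)
look([.50,.26],.36,'w_t',K)
look([.48,.16],.36,'w_t2',K+B)
pickle.dump(log,open('log.pkl','wb'))
E
python3 - <<'E'
import cv2,numpy as np
I=[cv2.imread(f'pics/{n}.png') for n in('w_g','w_s','w_b','w_t')]
m=np.vstack([np.hstack(I[:2]),np.hstack(I[2:])]);cv2.imwrite('pics/mos.png',cv2.resize(m,(800,600),interpolation=cv2.INTER_AREA))
E
```

```text
[[-0.0002 -0.9586 -0.2848  0.0723]
 [ 1.     -0.0004  0.0005  0.0008]
 [-0.0006 -0.2848  0.9586 -0.1421]
 [ 0.      0.      0.      1.    ]] 299.56284295651056
w_g gauge 0.77 [277.6 199.4] z 0 [ 0.5498 -0.2349  0.    ]
w_g gauge 0.64 [129.5  89.9] z 0 [ 0.7276 -0.0035  0.    ]
w_g go_face 0.95 [270.9 224.6] z 0 [ 0.5035 -0.2228  0.    ]
w_g gauge_grip 0.96 [278.5 213.8] z 0.078 [ 0.5486 -0.2363  0.078 ]
w_g gauge_pad 0.63 [ 85.  144.1] z 0 [0.6445 0.0815 0.    ]
w_g gauge_pad 0.55 [273.1 197.1] z 0 [ 0.554  -0.2271  0.    ]
4.7417
w_s jar_short 0.94 [280.  201.1] z 0 [ 0.5475 -0.0299  0.    ]
w_s jar_short_mouth 0.9 [279.5 211.1] z 0.07 [ 0.551  -0.0287  0.07  ]
w_s jar_medium 0.68 [281.4 212.1] z 0 [ 0.5275 -0.0324  0.    ]
w_s jar_medium 0.68 [416.8 211.4] z 0 [ 0.528 -0.27   0.   ]
w_s jar_medium_mouth 0.39 [395.4 197.5] z 0.09 [ 0.5769 -0.1933  0.09  ]
6.0417
w_b brush 0.69 [281.3 202. ] z 0 [0.6415 0.079  0.    ]
w_b brush_tip 0.67 [277.9 200.3] z 0 [ 0.6448  0.0854 -0.    ]
w_b brush_tip 0.63 [432.6 271. ] z 0 [ 0.4971 -0.2263  0.    ]
w_b brush_holder 0.58 [277.2 198.9] z 0 [0.6475 0.0867 0.    ]
11.45
w_t jar_tall 0.94 [271.6 186.9] z 0 [0.524  0.2702 0.    ]
w_t jar_tall_mouth 0.86 [274.7 247.6] z 0.105 [0.4581 0.2642 0.105 ]
w_t bin 0.89 [297.2 199.1] z 0 [0.5022 0.226  0.    ]
12.7917
w_t2 jar_tall 0.87 [213.2 174.6] z 0 [0.524  0.2708 0.    ]
w_t2 jar_tall_mouth 0.84 [207.3 233.7] z 0.105 [0.4582 0.2614 0.105 ]
w_t2 bin 0.91 [245.3 184.1] z 0 [0.5076 0.2169 0.    ]
w_t2 bin 0.27 [ 95.2 113.1] z 0 [0.623  0.4532 0.    ]
w_t2 brush 0.78 [330.9  96.9] z 0 [0.6478 0.0779 0.    ]
w_t2 brush_tip 0.68 [328.1  96.3] z 0 [0.6487 0.0823 0.    ]
w_t2 brush_tip 0.56 [328.6  99. ] z 0 [0.6447 0.0814 0.    ]
w_t2 brush_holder 0.74 [327.8  99.3] z 0 [0.6442 0.0826 0.    ]
13.8333
```

View pics/mos.png

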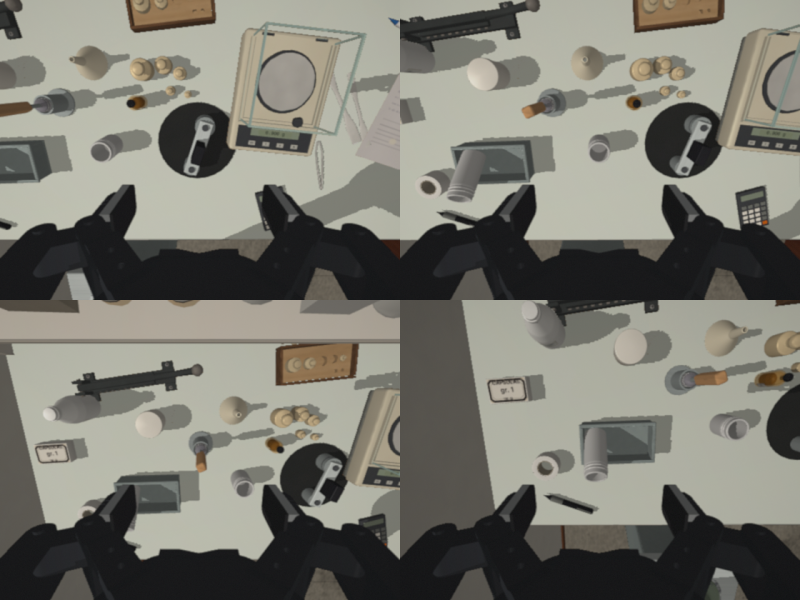

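The mosaic shows, clockwise from top left, the gauge on its pad, the standing short jar, the tall jar leaning out of the bin towards the robot, and the brush leaning in its holder. No medium jar shows. I'll refine the tall jar's pose by fitting its outline in several views, then check that the grasp is reachable.

```bash
cat >> h.py <<'E'
from scipy.optimize import minimize
def circ(r,z,n=40):
    a=np.linspace(0,2*np.pi,n,endpoint=False);return np.c_[r*np.cos(a),r*np.sin(a),np.full(n,z)]
def box(x0,x1,y0,y1,z0,z1): return np.array([[x,y,z] for x in(x0,x1) for y in(y0,y1) for z in(z0,z1)],float)
def jarparts(h): return [np.r_[circ(.025,0),circ(.025,h)]]
GAUGE=[box(-.062,.062,-.015,.015,.04,.05),box(-.02,.02,-.01,.01,.05,.097),np.r_[circ(.018,.004),circ(.015,0),circ(.018,.04)]+[.05,0,0],np.r_[circ(.022,0),circ(.022,.04)]-[.05,0,0]]
HANDLE=[box(-.009,.009,-.009,.009,.095,.171)]
def render(f,T,parts,Rm,p):
    m=np.zeros((420,560),np.uint8)
    for P in parts:
        w=P@Rm.T+p; M=np.linalg.inv(pose(f,T)); c=w@M[:3,:3].T+M[:3,3]
        uv=np.c_[f['fx']*c[:,0]/c[:,2]+f['cx'],f['fy']*c[:,1]/c[:,2]+f['cy']].astype(np.float32)
        cv2.fillConvexPoly(m,np.round(cv2.convexHull(uv)*16).astype(np.int32),1,cv2.LINE_8,4)
    return m>0
def fit(views,parts,model,x0,step):
    # views: (frame,T,mask); model(x)->(R,p); returns x, IoUs
    def ious(x):
        Rm,p=model(x);o=[]
        for f,T,m in views:
            r=render(f,T,parts,Rm,p);o.append((r&m).sum()/max(1,(r|m).sum()))
        return o
    x0=np.array(x0,float);best=None
    for k in (1,.5,.3):
        S=np.vstack([x0]+[x0+k*step[i]*np.eye(len(x0))[i] for i in range(len(x0))])
        r=minimize(lambda x:-np.mean(ious(x)),x0,method='Nelder-Mead',options=dict(initial_simplex=S,xatol=1e-4,fatol=1e-5,maxiter=400));x0=r.x
    return x0,np.round(ious(x0),3)
def masks(cam,name,near=None,f=None,T=None):
    s=[r for r in silhouettes(cam,name) if r['score']>.15]
    if near is not None:
        u=np.array(proj(f,near,T)); s=[r for r in s if np.linalg.norm(np.array(r['centre'])-u)<45]
    return s[0]['mask'] if s else None
def view(cam,name,near):
    T=toolT() if cam=='wrist' else None;f=grab_frame(cam);m=masks(cam,name,near,f,T)
    return (f,T,m) if m is not None else None
def camto(p,z,yaw=0.,zt=.05):
    "TCP position (tool down) that puts point p on the wrist camera's axis"
    M=CAM;Rt=R.from_rotvec(down(yaw)).as_matrix();off=Rt@M[:3,3];fw=Rt@M[:3,2];t=(z+off[2]-zt)/-fw[2]
    return np.array([p[0]-fw[0]*t-off[0],p[1]-fw[1]*t-off[1],z])
CAM=np.array([[-.0002,-.9586,-.2848,.0723],[1,-.0004,.0005,.0008],[-.0006,-.2848,.9586,-.1421],[0,0,0,1]])
def leanR(th,ph): # z axis tilted by th toward heading ph
    return (R.from_euler('z',ph)*R.from_euler('y',th)).as_matrix()
E
cat > f1.py <<'E'
from h import *
near=[.49,.266,.063]
V=[view('wrist','jar_tall',near),view('top','jar_tall',near),view('scene','jar_tall',near)]
movep(camto([.48,.26],.27,0,.07),down(0));sleep(.2);V.append(view('wrist','jar_tall',near))
movep(camto([.48,.26],.30,-.6,.07),down(-.6));sleep(.2);V.append(view('wrist','jar_tall',near))
print([v is not None for v in V]); V=[v for v in V if v is not None]
def model(x):
    Rm=leanR(x[2],x[3]);m=np.array([x[0],x[1],.005+.025*np.sin(x[2])+.11*np.cos(x[2])]);return Rm,m-.11*Rm[:,2]
for vs in (V,[v for v in V if v[1] is not None],V[:2]):
    x,i=fit(vs,jarparts(.11),model,[.458,.2645,.7,np.pi],[.01,.01,.1,.15]);print(x,model(x)[1],i)
print(get_state()['clock'])
save(V[-1][0],'jar')
im=cv2.imread('pics/jar.png');r=render(*V[-1][:2],jarparts(.11),*model(x));im[r^cv2.erode(r.astype(np.uint8),np.ones((3,3))).astype(bool)]=(0,0,255)
im[V[-1][2]^cv2.erode(V[-1][2].astype(np.uint8),np.ones((3,3))).astype(bool)]=(0,255,0);cv2.imwrite('pics/jar.png',im)
for yw in (0,np.pi):
  for h in (-.04,.08):
    Rm,p=model(x);Rm=Rm@R.from_euler('x',np.pi).as_matrix()@R.from_euler('z',yw).as_matrix()
    q=ik(p+(.11+h)*model(x)[0][:,2],R.from_matrix(Rm).as_rotvec());print(yw,h,q)
E
python3 f1.py
```

```text
[True, False, True, True, True]
[0.4568 0.2639 0.6793 3.1942] [0.5258 0.2676 0.0207] [0.872 0.902 0.912 0.92 ]
[0.4661 0.263  0.5526 3.2216] [0.5237 0.2676 0.0181] [0.9   0.939 0.94 ]
[0.4557 0.2623 0.6899 3.2644] [0.5251 0.2709 0.0209] [0.861 0.938]
15.9417
0 -0.04 [ 0.4998  0.3424 -1.0871 -0.5132 -0.2365  0.2965]
0 0.08 [ 0.5927 -0.0197 -1.1071 -0.1509 -0.2923  0.3733]
3.141592653589793 -0.04 [ 0.4998  0.3424 -1.0871 -0.5132 -0.2365 -2.8451]
3.141592653589793 0.08 [ 0.5927 -0.0197 -1.1071 -0.1509 -0.2923 -2.7683]
```

View pics/jar.png

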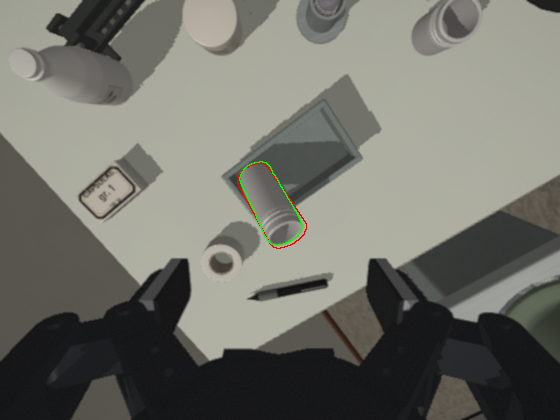

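The fitted outline (green mask, red model) matches the tall jar at about (272,205), with its mouth near (285,232). That puts the mouth at (0.457, 0.263) with a lean of about 0.69 rad, and the grasp is reachable. Now I'll grip the jar, draw it out along its axis and stand it up.

```bash
cat > s1.py <<'E'
from h import *
th,ph=.69,3.20
A=leanR(th,ph);ax=A[:,2];m=np.array([.457,.263,.1055])
rv=R.from_matrix(A@R.from_euler('x',np.pi).as_matrix()).as_rotvec()
let_go()
movep(m+.08*ax,rv)
print('hit',move_l(m-.042*ax,.08,until_force=8))
grab(40);s=get_state();print(s['finger_gap'],s['grasp_force'],s['contact_force'])
print('pull',move_l(m+.09*ax,.06,until_force=40))
s=get_state();print(s['position'],s['finger_gap'],s['grasp_force'],s['contact_force'],s['clock'])
f=grab_frame('scene');save(f,'pulled')
E
python3 s1.py
```

```text
hit False
0.5732241167768809 42.613136001164094 [-0.2036 -0.0392  1.8597]
pull False
[0.3998 0.2596 0.1747] 0.5774352266510592 42.399218196223956 [-0.9709 -0.1141 -0.7824] 22.9083
```

View pics/pulled.png

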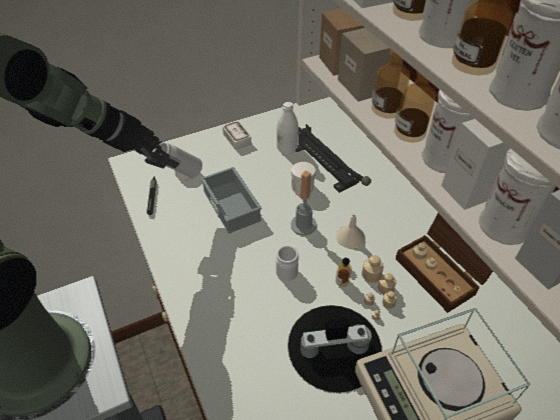

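The scene picture shows the jar held clear of the bin at about (180,160), with the bin empty. Next, stand it upright at (0.41, 0.02).

```bash
cat > s2.py <<'E'
from h import *
movep([.40,.20,.23],down(0)); movep([.41,.02,.20],down(0))
f0,T0=wrist('held')
print('t',move_l([.41,.02,.085],.1,until_force=6),move_l([.41,.02,.055],.03,until_force=5))
s=get_state();print(s['position'],s['contact_force'],s['finger_gap'])
let_go();sleep(.3)
x,y,z=s['position'];move_l([x,y,.2],.12);move_l(camto([x,y],.30,0,.08),.25);sleep(.2)
f,T=wrist('stood')
for n in('jar_tall_mouth','jar_tall'):
    for r in tip_of('wrist',n)[:2]: print(n,r['score'],r['centre'],onz(f,r['centre'],.11 if 'mouth' in n else 0,T))
print(get_state()['clock'])
I=np.hstack([cv2.imread('pics/held.png'),cv2.imread('pics/stood.png')]);cv2.imwrite('pics/hs.png',cv2.resize(I,(800,300)))
E
python3 s2.py
```

```text
t False True
[0.41   0.0193 0.0694] [-0.1398 -1.6691  3.6258] 0.5711083806084767
jar_tall_mouth 0.95 [280.1, 213.1] [0.411  0.0171 0.11  ]
jar_tall 0.76 [278.9, 192.8] [0.4079 0.0181 0.    ]
35.4417
```

View pics/hs.png

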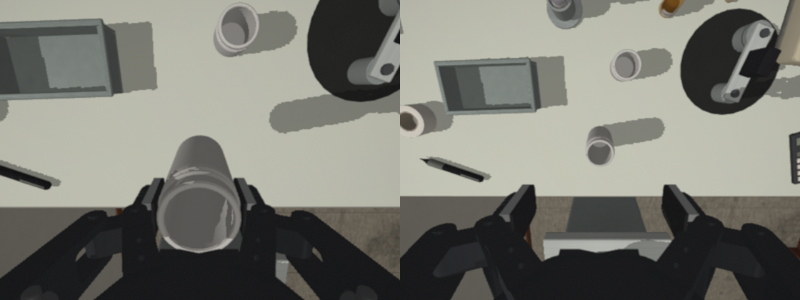

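The left half shows the jar held upright. The right half shows it standing at about (600,150), measured at (0.410, 0.018). Now I'll fit the brush pose.

```bash
cat > f2.py <<'E'
from h import *
B=HANDLE+[np.r_[circ(.003,.066),circ(.003,.095)],np.r_[circ(.013,.054),circ(.013,.066)]]
near=[.64,.082,.12]
V=[view('top','brush',near),view('scene','brush',near)]
for p,z,yw in (([.63,.082],.36,0),([.60,.06],.36,.7),([.61,.10],.36,-.7)):
    movep(camto(p,z,yw,.12),down(yw));sleep(.2);V.append(view('wrist','brush',near))
    f,T=wrist('b%.1f'%yw)
print([v is not None and int(v[2].sum()) for v in V]);V=[v for v in V if v is not None]
def model(x):
    a=np.array([x[2],x[3],0]);Rm=(R.from_rotvec([-x[3],x[2],0])*R.from_euler('z',x[4])).as_matrix();return Rm,np.array([x[0],x[1],.006])
for vs in (V,[v for v in V if v[1] is not None]):
  for y0 in (0,.4,.8,1.2):
    x,i=fit(vs,B,model,[.643,.082,-.05,0,y0],[.006,.006,.08,.08,.15]);print(x,i,i.mean())
print(get_state()['clock'])
f,T,m=V[-1];c=np.array(proj(f,near,T)).astype(int);im=cv2.cvtColor(f['img'],cv2.COLOR_RGB2BGR)
r=render(f,T,B,*model(x));im2=im.copy();im2[r^cv2.erode(r.astype(np.uint8),np.ones((3,3))).astype(bool)]=(0,0,255)
cr=lambda a:cv2.resize(a[max(0,c[1]-70):c[1]+70,max(0,c[0]-70):c[0]+70],(400,400),interpolation=cv2.INTER_CUBIC)
cv2.imwrite('pics/brush.png',np.hstack([cr(im),cr(im2)]))
E
python3 f2.py
```

```text
[123, 342, 630, 526, 591]
[ 0.6478  0.0808 -0.0116  0.0002 -0.0209] [0.882 0.636 0.873 0.765 0.79 ] 0.7892
[ 0.6465  0.0808 -0.0048  0.0077  0.4831] [0.891 0.688 0.776 0.807 0.816] 0.7956
[ 0.6464  0.0815 -0.0032 -0.0041  0.809 ] [0.871 0.652 0.777 0.834 0.825] 0.7918000000000001
[ 0.647   0.0809 -0.0058  0.0002  1.1037] [0.871 0.606 0.801 0.831 0.823] 0.7864
[ 0.648   0.0798 -0.004   0.0068 -0.0364] [0.901 0.779 0.814] 0.8313333333333334
[ 0.6471  0.0802  0.002  -0.0008  0.3756] [0.868 0.769 0.863] 0.8333333333333334
[ 0.6489  0.0812 -0.0126 -0.0037  0.7804] [0.815 0.851 0.843] 0.8363333333333333
[ 0.6488  0.0801 -0.0077  0.0013  1.2191] [0.858 0.79  0.831] 0.8263333333333334
50.3833
```

View pics/brush.png

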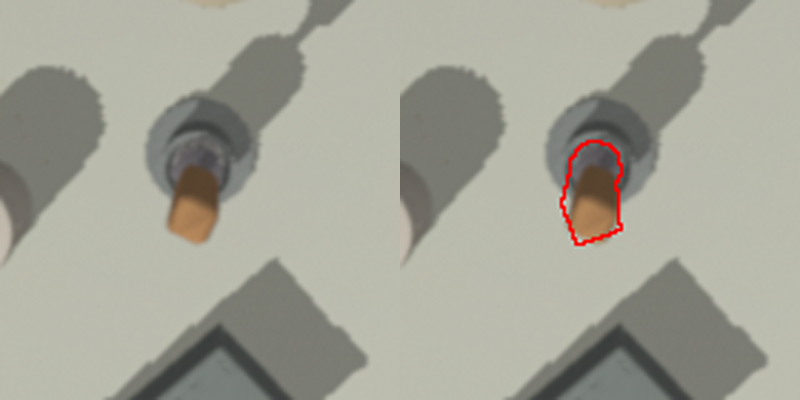

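The brush stands almost vertical near (0.6475, 0.081): the handle shows at (193,205) in the left crop. Its yaw is still ambiguous, so I'll refit using only the wood colour, offline from the saved frames.

```bash
cat > f3.py <<'E'
from h import *
V=[];F=grab_frame('wrist')
for p,z,yw in (([.63,.082],.36,0),([.60,.06],.36,.7),([.61,.10],.36,-.7)):
    im=cv2.cvtColor(cv2.imread('pics/b%.1f.png'%yw),cv2.COLOR_BGR2RGB);T=np.eye(4);T[:3,:3]=R.from_rotvec(down(yw)).as_matrix();T[:3,3]=camto(p,z,yw,.12)
    f=dict(F,img=im);hsv=cv2.cvtColor(im,cv2.COLOR_RGB2HSV)
    m=(hsv[...,0]<20)&(hsv[...,1]>95)&(hsv[...,2]>50);c=proj(f,[.643,.082,.14],T)
    yy,xx=np.mgrid[:420,:560];m&=np.hypot(xx-c[0],yy-c[1])<40
    V.append((f,T,m));print(m.sum())
def model(x):
    return (R.from_rotvec([-x[3],x[2],0])*R.from_euler('z',x[4])).as_matrix(),np.array([x[0],x[1],.006])
for y0 in np.arange(-.7,.8,.2):
    x,i=fit(V,HANDLE,model,[.647,.081,-.01,0,y0],[.006,.006,.05,.05,.1]);print(x,i,i.mean(),'mid handle',model(x)[1]+.133*model(x)[0][:,2])
E
python3 f3.py
```

```text
356
329
328
[ 0.6443  0.0795  0.0106  0.0062 -0.707 ] [0.639 0.736 0.739] 0.7046666666666667 mid handle [0.6458 0.0804 0.139 ]
[ 0.6424  0.0824  0.0268 -0.0043 -0.676 ] [0.663 0.745 0.73 ] 0.7126666666666667 mid handle [0.6459 0.0818 0.139 ]
[ 0.6331  0.0795  0.0957  0.0169 -0.0629] [0.797 0.736 0.654] 0.729 mid handle [0.6458 0.0817 0.1384]
[ 0.636   0.0817  0.0783  0.0016 -0.1369] [0.792 0.727 0.665] 0.7280000000000001 mid handle [0.6464 0.0819 0.1386]
[0.636  0.0809 0.0782 0.0062 0.1314] [0.797 0.714 0.696] 0.7356666666666666 mid handle [0.6463 0.0817 0.1386]
[0.6365 0.0806 0.0709 0.0033 0.1321] [0.802 0.703 0.701] 0.7353333333333333 mid handle [0.6459 0.081  0.1387]
[0.6393 0.0789 0.0451 0.0214 0.7086] [0.685 0.78  0.701] 0.722 mid handle [0.6453 0.0817 0.1388]
[0.6456 0.0809 0.0063 0.0017 0.7235] [0.647 0.743 0.718] 0.7026666666666667 mid handle [0.6464 0.0811 0.139 ]
```

```bash
cat > f4.py <<'E'
exec(open('f3.py').read().split('def model')[0].replace('>95','>55').replace('<20','<25'))
out=[]
def model(x):
    return (R.from_rotvec([-x[3],x[2],0])*R.from_euler('z',YW)).as_matrix(),np.array([.0+x[0],x[1],.006])
for YW in np.arange(-.75,.8,.15):
    x,i=fit(V,HANDLE,model,[.647,.081,-.01,0],[.004,.004,.03,.03]);print(round(YW,2),x,i,i.mean())
for (f,T,m) in V:
    c=np.array(proj(f,[.645,.082,.14],T)).astype(int);im=cv2.cvtColor(f['img'],cv2.COLOR_RGB2BGR)[c[1]-35:c[1]+35,c[0]-35:c[0]+35]
    mm=cv2.cvtColor(m.astype(np.uint8)*255,cv2.COLOR_GRAY2BGR)[c[1]-35:c[1]+35,c[0]-35:c[0]+35]
    out.append(np.vstack([cv2.resize(a,(260,260),interpolation=k) for a,k in((im,cv2.INTER_CUBIC),(mm,0))]))
cv2.imwrite('pics/b3.png',np.hstack(out))
E
python3 f4.py
```

```text
411
374
374
-0.75 [0.6403 0.0804 0.0416 0.0032] [0.751 0.794 0.829] 0.7913333333333332
-0.6 [0.6454 0.0805 0.0074 0.0009] [0.725 0.788 0.789] 0.7673333333333333
-0.45 [0.6464 0.0789 0.0017 0.0093] [0.729 0.775 0.741] 0.7483333333333334
-0.3 [0.6397 0.0804 0.051  0.0093] [0.799 0.768 0.715] 0.7606666666666667
-0.15 [ 0.6427  0.0818  0.0257 -0.0039] [0.822 0.763 0.737] 0.774
0.0 [0.6445 0.0805 0.0143 0.0054] [0.835 0.761 0.745] 0.7803333333333334
0.15 [ 0.6402  0.0813  0.0476 -0.0017] [0.869 0.767 0.77 ] 0.802
0.3 [ 0.6394  0.0831  0.0509 -0.0149] [0.853 0.761 0.824] 0.8126666666666665
0.45 [ 0.6397  0.0827  0.0489 -0.0139] [0.838 0.759 0.855] 0.8173333333333334
0.6 [0.6415 0.0808 0.0356 0.0014] [0.79  0.794 0.829] 0.8043333333333335
0.75 [0.6392 0.0801 0.0519 0.0072] [0.78  0.802 0.819] 0.8003333333333332
```

View pics/b3.png

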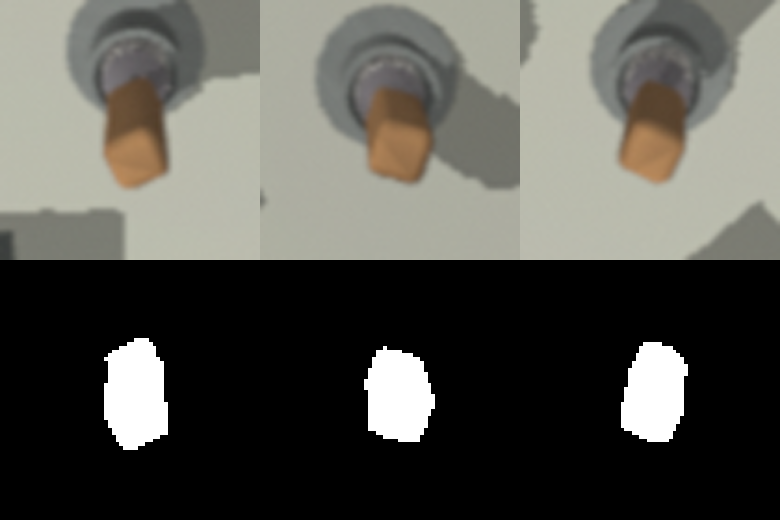

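The handle's top-face edges in the three crops agree on a yaw of about 27°, and the fits agree on the handle's middle at (0.646, 0.081, 0.139). Next: grip it, lift it and check it in hand.

```bash
cat > s3.py <<'E'
from h import *
rv=down(.47)
movep([.646,.081,.24],rv)
print('hit',move_l([.646,.081,.122],.08,until_force=8))
grab(30);s=get_state();print(s['finger_gap']*.085,s['grasp_force'],s['position'],s['contact_force'])
print(move_l([.646,.081,.30],.1,until_force=20))
movep([.50,.05,.30],rv);sleep(.3)
s=get_state();print(s['finger_gap']*.085,s['grasp_force'],s['clock'])
f,T=wrist('inhand');m=silhouettes('wrist','brush');print([(r['score'],r['centre'],int(r['mask'].sum())) for r in m])
print('pred tip',proj(f,[.5,.05,.30+.019-.133],T),[ (r['score'],r['centre']) for r in tip_of('wrist','brush_tip')])
fs=grab_frame('scene');print('scene pred',proj(fs,[.5,.05,.186]),[(r['score'],r['centre']) for r in tip_of('scene','brush_tip')])
ft=grab_frame('top');print('top pred',proj(ft,[.5,.05,.186]),[(r['score'],r['centre']) for r in tip_of('top','brush_tip')])
c=fs['img'][60:340,160:400]
a=cv2.resize(f['img'],(400,300));b=cv2.resize(fs['img'][100:310,200:480],(400,300));cv2.imwrite('pics/ih.png',cv2.cvtColor(np.hstack([a,b]),cv2.COLOR_RGB2BGR))
E
python3 s3.py
```

```text
hit False
0.01740565763475716 32.18189835548401 [0.6461 0.0811 0.1221] [0.1207 0.5252 0.2306]
False
0.017445414272793062 32.11589813232422 59.8333
[(0.7, [280.1, 282.2], 6231), (0.58, [256.6, 235.2], 223)]
pred tip [np.float64(276.8865427142405), np.float64(204.20074000844153)] [(0.57, [277.3, 202.0])]
scene pred [np.float64(251.72809356843544), np.float64(200.75084150714633)] [(0.63, [248.6, 200.3])]
top pred [np.float64(301.43597653713806), np.float64(251.53131352842655)] [(0.71, [403.1, 229.4])]
```

View pics/ih.png

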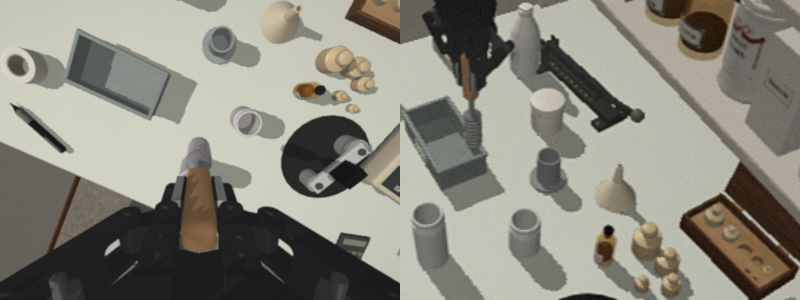

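In both the wrist and scene views the brush hangs vertically in the hand, with its tip within 2 px of the prediction. Next: scrub the jar and return the brush.

```bash
cat > s4.py <<'E'
from h import *
rv=down(.47);x,y=.4105,.0182
movep([x,y,.28],rv);move_l([x,y,.20],.12,until_force=6)
for i in range(2):
    print('down',move_l([x,y,.131],.08,until_force=6),get_state()['position'][2]);sleep(.15)
    print('up',move_l([x,y,.206],.08,until_force=8));sleep(.15)
f=grab_frame('scene');save(f,'scrub')
move_l([x,y,.285],.12)
movep([.646,.081,.30],rv);sleep(.2);print(get_state()['position'])
print('hold',move_l([.646,.081,.19],.1,until_force=4),get_state()['position'],get_state()['contact_force'])
E
python3 s4.py
```

```text
down False 0.13140159351865016
up False
down False 0.13136076674331384
up False
[0.6453 0.0805 0.3009]
hold False [0.6465 0.081  0.1908] [-0.1896 -0.775   0.068 ]
```

```bash
cat > s5.py <<'E'
from h import *
print('hold',move_l([.646,.081,.1225],.05,until_force=4),get_state()['position'],get_state()['contact_force'])
if get_state()['position'][2]<.13:
    let_go();sleep(.2);move_l([.646,.081,.26],.12)
    movep(camto([.57,-.05],.36,0,.07),down(0));sleep(.2)
    f,T=wrist('after')
    for n,z in(('jar_short_mouth',.07),('jar_short',0),('jar_tall_mouth',.11),('gauge_grip',.078),('go_face',.003),('nogo_face',.003),('gauge',.003),('brush',.006)):
        for r in tip_of('wrist',n)[:2]: print(n,round(r['score'],2),np.round(r['centre']),onz(f,r['centre'],z,T))
    print(get_state()['clock'])
    a=cv2.resize(f['img'],(400,300));b=cv2.resize(grab_frame('scene')['img'],(400,300));cv2.imwrite('pics/af.png',cv2.cvtColor(np.hstack([a,b]),cv2.COLOR_RGB2BGR))
E
python3 s5.py
```

```text
hold False [0.6463 0.081  0.1229] [ 0.632  -0.5397 -0.6711]
jar_short_mouth 0.9 [265. 223.] [ 0.5448 -0.0281  0.07  ]
jar_short 0.58 [265. 208.] [ 0.5486 -0.025   0.    ]
jar_tall_mouth 0.94 [235. 316.] [0.4088 0.0177 0.11  ]
jar_tall_mouth 0.3 [381. 208.] [ 0.582  -0.1885  0.11  ]
gauge_grip 0.71 [401. 220.] [ 0.5541 -0.2311  0.078 ]
go_face 0.91 [374. 233.] [ 0.5028 -0.2183  0.003 ]
nogo_face 0.84 [399. 181.] [ 0.5964 -0.2524  0.003 ]
nogo_face 0.64 [ 43. 256.] [0.4557 0.379  0.003 ]
gauge 0.92 [385. 207.] [ 0.5507 -0.2328  0.003 ]
gauge 0.58 [240. 278.] [0.4121 0.0228 0.003 ]
brush 0.95 [200. 151.] [0.6462 0.0794 0.006 ]
74.6333
```

View pics/af.png

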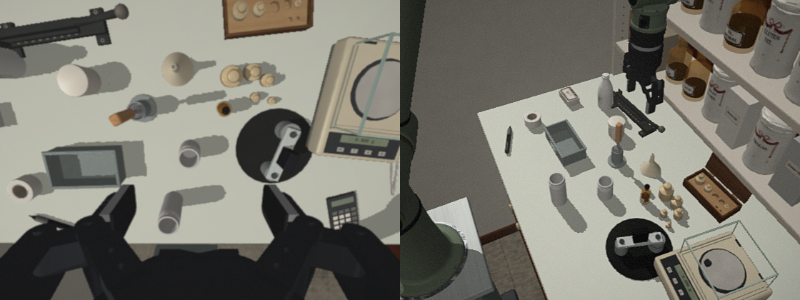

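The brush is back in its holder, at (130,112) in the wrist half. The tall jar (172,215), short jar (188,152) and gauge (280,150) are undisturbed. Now I'll fit the gauge and tall jar.

```bash
cat > f5.py <<'E'
from h import *
g=[.55,-.234,.05];V=[]
for p,z,yw in (([.54,-.234],.27,-.33),([.55,-.234],.30,.5)):
    movep(camto(p,z,yw,.05),down(yw));sleep(.2);V.append(view('wrist','gauge',g))
    f,T=V[-1][:2] if V[-1] else wrist()
    for n,zz in(('go_face',.003),('nogo_face',.003),('gauge',.003),('gauge_grip',.078)):
        for r in tip_of('wrist',n)[:1]: print(n,round(r['score'],2),onz(f,r['centre'],zz,T))
V.append(view('top','gauge',g));print([v is not None and v[2].sum() for v in V]);V=[v for v in V if v]
mod=lambda x:(R.from_euler('z',x[2]).as_matrix(),np.array([x[0],x[1],.003]))
for vs in [V]+[[v] for v in V]: print(fit(vs,GAUGE,mod,[.55,-.234,2.81],[.008,.008,.1]))
t=[.41,.018,.055];V=[]
for p,z,yw in (([.43,.018],.27,0),([.43,.018],.30,-.8)):
    movep(camto(p,z,yw,.09),down(yw));sleep(.2);V.append(view('wrist','jar_tall',t))
    for r in tip_of('wrist','jar_tall_mouth')[:1]: print('mouth',round(r['score'],2),onz(V[-1][0],r['centre'],.11,V[-1][1]))
V=[v for v in V if v];print(fit(V,jarparts(.11),lambda x:(np.eye(3),np.array([x[0],x[1],0])),[.41,.018],[.006,.006]))
for yw in (-.33,-.8,-1.57,.5,1.2): print(yw,ik([.41,.07,.13],down(yw)),ik([.55,-.08,.13],down(yw)))
print(get_state()['clock'])
E
python3 f5.py
```

```text
go_face 0.8 [ 0.502  -0.2203  0.003 ]
nogo_face 0.78 [ 0.599  -0.2542  0.003 ]
gauge 0.86 [ 0.547  -0.2377  0.003 ]
gauge_grip 0.56 [ 0.5529 -0.2333  0.078 ]
go_face 0.95 [ 0.5061 -0.2186  0.003 ]
nogo_face 0.57 [ 0.5973 -0.2484  0.003 ]
gauge 0.75 [ 0.5537 -0.2325  0.003 ]
gauge_grip 0.75 [ 0.5511 -0.2308  0.078 ]
[np.int64(2779), np.int64(2633), np.int64(566)]
(array([ 0.5494, -0.2346,  2.8346]), array([0.949, 0.925, 0.623]))
(array([ 0.5488, -0.2345,  2.8355]), array([0.95]))
(array([ 0.5491, -0.2343,  2.8425]), array([0.928]))
(array([ 0.5518, -0.2334,  2.8028]), array([0.635]))
mouth 0.95 [0.411  0.0186 0.11  ]
mouth 0.7 [0.4111 0.0151 0.11  ]
(array([0.4105, 0.0173]), array([0.896, 0.9  ]))
-0.33 [-0.0088  0.1891 -0.6704  0.7113  0.     -2.8204] [-0.2773  0.4242 -0.3237  0.8228  0.     -3.0888]
-0.8 [-0.0088  0.1891 -0.6704  0.7113  0.     -2.3504] [-0.2773  0.4242 -0.3237  0.8228  0.     -2.6188]
-1.57 [-0.0088  0.1891 -0.6704  0.7113  0.     -1.5804] [-0.2773  0.4242 -0.3237  0.8228  0.     -1.8488]
0.5 [-0.0088  0.1891 -0.6704  0.7113  0.      2.6328] [-0.2773  0.4242 -0.3237  0.8228  0.      2.3643]
1.2 [-0.0088  0.1891 -0.6704  0.7113  0.      1.9328] [-0.2773  0.4242 -0.3237  0.8228  0.      1.6643]
83.75
```

```bash
cat > s6.py <<'E'
from h import *
yw=2.837;c=[.549,-.2346]
movep([*c,.22],down(yw))
print('hit',move_l([*c,.062],.08,until_force=8))
grab(80);s=get_state();print(s['finger_gap']*.085,s['grasp_force'],s['position'],s['contact_force'])
move_l([*c,.26],.1);sleep(.2);s=get_state();print(s['finger_gap']*.085,s['contact_force'],s['wrist_torque'])
f,T=wrist('ginh');W=silhouettes('wrist','gauge')
for n,p in(('go_face',[.05,0,.059]),('nogo_face',[-.05,0,.059]),('gauge',[0,0,.059])):
    w=T[:3,:3]@np.array(p)+T[:3,3];print(n,'pred',np.round(proj(f,w,T),1),[(round(r['score'],2),np.round(r['centre'],1)) for r in tip_of('wrist',n)[:2]])
# in-hand fit: x offset, z offset, pitch
print([(r['score'],int(r['mask'].sum())) for r in W]);m=W[0]['mask']
def mod(x):
    Rg=T[:3,:3]@R.from_euler('x',np.pi).as_matrix()@R.from_rotvec([0,x[2],x[3]]).as_matrix();return Rg,T[:3,3]+T[:3,:3]@np.array([x[0],x[1],.059])
x,i=fit([(f,T,m)],GAUGE,mod,[0,0,0,0],[.005,.003,.05,.05]);print(x,i)
im=cv2.cvtColor(f['img'],cv2.COLOR_RGB2BGR)
for k,col in((m,(0,255,0)),(render(f,T,GAUGE,*mod([0,0,0,0])),(0,0,255))): im[k^cv2.erode(k.astype(np.uint8),np.ones((3,3))).astype(bool)]=col
cv2.imwrite('pics/ginh.png',im);print(get_state()['clock'])
E
python3 s6.py
```

```text
hit False
0.018955899070862654 77.78143286705017 [ 0.549  -0.2346  0.0621] [ 0.2563 -0.1428  0.4681]
0.01879137657163017 [ 0.1823 -0.7027 -3.4873] [ 0.0353 -0.0374 -0.0086]
go_face pred [279.3 153. ] []
nogo_face pred [279.2 286.2] [(0.27, array([388.4, 258.8]))]
gauge pred [279.3 224.1] [(0.75, array([280.7, 223.8]))]
[(0.65, 11526), (0.35, 2157)]
[ 0.0002 -0.     -0.0054  0.0002] [0.878]
91.05
```

View pics/ginh.png

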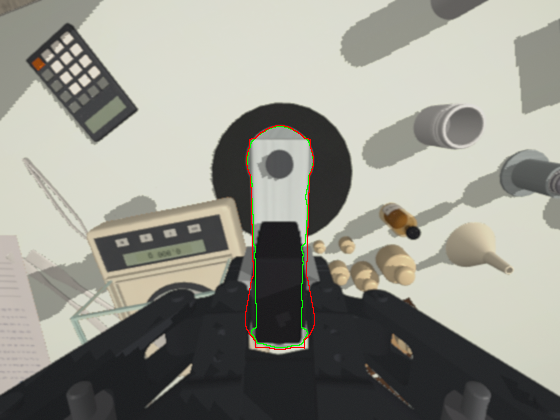

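The in-hand fit (red model, green mask) shows the gauge centred in the fingers with under 0.5 mm offset, and the go plug forward at (280,150). Now the go and no-go tests on the tall jar.

```bash
cat >> h.py <<'E'
def test(jar,h,psi):
    "go then no-go on a jar at jar=(x,y), rim h, gauge held with tool yaw psi (gauge x = tool x), TCP 59 mm above plug faces"
    u=np.array([np.cos(psi),np.sin(psi)]);j=np.array(jar);rv=down(psi)
    c=j-.05*u;movep([*c,h+.13],rv);sleep(.1)
    move_l([*c,h+.067],.12);hit=move_l([*c,h+.0185],.04,until_force=5);z=get_state()['position'][2]
    print('go hit',hit,'face z rel rim',z-.059-h,get_state()['contact_force'],get_state()['wrist_torque'])
    if z-.059-h>-.036: return False
    sleep(.4);move_l([*c,h+.09],.1)
    c=j+.05*u;move_l([*c,h+.09],.15);sleep(.1)
    move_l([*c,h+.067],.1);hit=move_l([*c,h+.050],.02,until_force=2.5);s=get_state()
    print('nogo hit',hit,s['position'][2]-.059-h,s['contact_force'],s['wrist_torque'])
    sleep(.5);print(get_state()['contact_force']);move_l([*c,h+.12],.1);return hit
E
python3 - <<'E'
from h import *
print(test([.4105,.0175],.11,np.pi/2))
s=get_state();print(s['clock'],s['contact_force'])
f,T=wrist('aft1')
for n in('jar_tall_mouth','gauge','jar_short_mouth'):
    for c in('wrist','top'):
        if c=='top':
            ft=grab_frame('top')
        for r in tip_of(c,n)[:1]: print(c,n,round(r['score'],2),onz(f if c=='wrist' else ft,r['centre'],.11 if 'tall' in n else .07,T))
E
```

```text
go hit True face z rel rim -0.04018326369327625 [-1.5482 -0.4128  6.5418] [0.2697 0.4332 0.0758]
nogo hit True -0.0002554299179079872 [0.3056 1.2964 4.5399] [-0.068   0.032  -0.0081]
[-0.1593  0.2159  6.1969]
True
98.725 [ 0.2656  0.0286 -4.055 ]
top jar_tall_mouth 0.41 [0.4105 0.1275 0.11  ]
wrist gauge 0.87 [0.4129 0.034  0.07  ]
wrist jar_short_mouth 0.74 [ 0.5489 -0.0262  0.07  ]
top jar_short_mouth 0.64 [ 0.5535 -0.0283  0.07  ]
```

Both tall-jar tests landed at exactly the expected heights. Now I'll re-measure the short jar, since it may have been knocked, and check its height.

```bash
cat > f6.py <<'E'
from h import *
V=[];j=np.array([.549,-.027])
for yw,z in ((np.pi/2,.30),(np.pi*.8,.30)):
    u=np.array([np.cos(yw),np.sin(yw)]);movep(camto(j-.12*u,z,yw,.05),down(yw));sleep(.2)
    v=view('wrist','jar_short',[*j,.035]);f,T=wrist()
    if v: V.append(v)
    for n in('jar_short_mouth','jar_medium_mouth','jar_short'):
        for r in tip_of('wrist',n)[:1]: print(n,round(r['score'],2),np.round(r['centre']),onz(f,r['centre'],.07 if 'mouth' in n else 0,T))
v=view('scene','jar_short',[*j,.035])
if v:V.append(v)
for h in(.07,.09):
    for vs in [V]+[[v] for v in V]: print(h,fit(vs,jarparts(h),lambda x:(np.eye(3),np.array([x[0],x[1],0])),j,[.01,.01]))
print(get_state()['clock'])
E
python3 f6.py
```

```text
jar_short_mouth 0.6 [278. 116.] [ 0.5479 -0.0274  0.07  ]
jar_medium_mouth 0.59 [143.  67.] [0.3938 0.0258 0.07  ]
jar_short 0.86 [278. 115.] [ 0.5466 -0.0252  0.    ]
jar_short_mouth 0.6 [280. 111.] [ 0.5454 -0.0237  0.07  ]
jar_short 0.27 [294. 236.] [ 0.7098 -0.1153  0.    ]
0.07 (array([ 0.5457, -0.0263]), array([0.715, 0.74 , 0.874]))
0.07 (array([ 0.5474, -0.0275]), array([0.719]))
0.07 (array([ 0.5483, -0.0267]), array([0.746]))
0.07 (array([ 0.5448, -0.0271]), array([0.885]))
0.09 (array([ 0.5458, -0.025 ]), array([0.639, 0.664, 0.75 ]))
0.09 (array([ 0.547 , -0.0287]), array([0.645]))
0.09 (array([ 0.5489, -0.0284]), array([0.672]))
0.09 (array([ 0.5452, -0.0264]), array([0.751]))
102.075
```

Run:
```python
from h import *
print(test([.5475,-.027],.07,np.pi/2))
s=get_state();print(s['clock'],s['position'],s['contact_force'],s['wrist_torque'])
```

```text
go hit True face z rel rim -0.04012635372279427 [-0.8886 -0.6574  5.2054] [0.1315 0.095  0.0307]
nogo hit True -0.00020810692107378626 [-0.1186  1.0561  4.4309] [-0.0255  0.0742  0.0032]
[0.1567 1.3098 5.2742]
True
109.25 [0.5468 0.0231 0.1892] [-0.1787  0.2946 -3.3714] [ 0.0043 -0.0045 -0.0147]
```

Both short-jar tests were correct too. Next, return the gauge to its pad and take a final look.

```bash
cat > s7.py <<'E'
from h import *
yw=2.837;c=[.549,-.2346]
movep([*c,.20],down(yw));sleep(.1);move_l([*c,.08],.12)
print('hit',move_l([*c,.060],.03,until_force=3),get_state()['position'],get_state()['contact_force'])
let_go();sleep(.3);move_l([*c,.20],.12)
movep([.30,-.20,.34],down(0));sleep(.3)
F={'scene':grab_frame('scene'),'top':grab_frame('top')}
print(get_state()['clock'],get_state()['finger_gap'])
for n,z in(('jar_tall_mouth',.11),('jar_short_mouth',.07),('gauge_grip',.078),('gauge_pad',0),('brush_holder',0),('jar_medium',0)):
    for k in F:
        for r in tip_of(k,n)[:1]: print(n,k,round(r['score'],2),onz(F[k],r['centre'],z))
a=cv2.resize(F['scene']['img'][100:400,100:500],(400,300));b=cv2.resize(F['top']['img'],(400,300));cv2.imwrite('pics/end.png',cv2.cvtColor(np.hstack([a,b]),cv2.COLOR_RGB2BGR))
E
python3 s7.py
```

```text
hit True [ 0.5488 -0.2344  0.062 ] [-0.7598  0.3406  4.5703]
117.45 0.9971287341656953
jar_tall_mouth scene 0.93 [0.4049 0.0207 0.11  ]
jar_tall_mouth top 0.58 [0.4098 0.0186 0.11  ]
jar_short_mouth scene 0.78 [ 0.5451 -0.0272  0.07  ]
jar_short_mouth top 0.53 [ 0.5478 -0.0332  0.07  ]
gauge_grip scene 0.59 [ 0.5504 -0.2307  0.078 ]
gauge_grip top 0.79 [ 0.5508 -0.2314  0.078 ]
gauge_pad scene 0.69 [ 0.5516 -0.2343  0.    ]
gauge_pad top 0.98 [ 0.5466 -0.2347  0.    ]
brush_holder scene 0.6 [0.6401 0.0861 0.    ]
brush_holder top 0.78 [0.6369 0.077  0.    ]
jar_medium scene 0.59 [0.5023 0.2256 0.    ]
```

View pics/end.png

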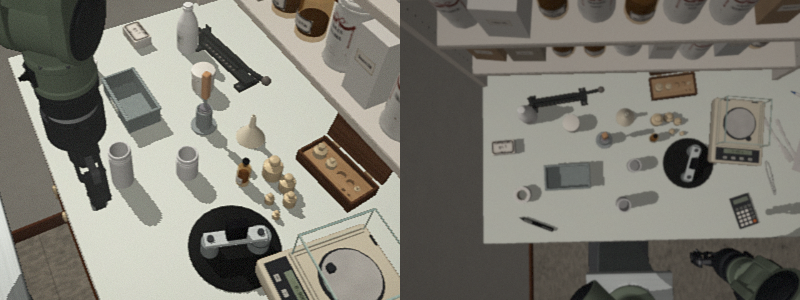

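The final picture shows both jars upright at (120,165) and (187,163), the brush in its holder at (205,105) and the gauge on its pad at (235,240). The bin is empty and the arm is clear.

```bash
python3 -c "
from cell import *
print(sign_off())"
```

```text
the job is handed in; nothing more can be done
None
```

I handed the job in at about 118 s on the robot's clock: the tall jar was freed, stood upright and scrubbed, both jars present (tall and short; no medium jar) were checked go and no-go, and the brush and gauge are back in their places; the hand-in call gave no verdict.

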